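Sweep the last hex nut into the counting tray's trough and shut the lid

TASK

Two hex nuts are already in the trough of the wooden counting tray. Sweep the third hex nut along the deck into the trough to join them, without lifting it off the deck and with the lid still open, then shut the trough's hinged lid. Leave the round washer lying where it is on the deck.

Things in the scene. Friction and masses are not known exactly. Their poses are not given: they have to be found in the camera images.
- tray: Fixed pale wooden tray 252 x 241 mm; origin on the worktop, z up. Bare flat deck: x -120 to 120, y -130 to 35, top z 14; rims at x +-123 (to z 21) and y -133 (to z 18). At y = 35 it drops, rimless, into the trough: y 35 to 99, dark floor z 4, outer wall to z 21, 240 long along x (all mm, tray frame). Two more such nuts lie in its ends, near x = +-95; its middle is empty.
- hex_nut: Steel hexagonal nut with a hole, 36 mm across flats, 12 mm thick, 55 g, lying flat on the deck (the only hexagonal piece there); origin at its centre, 6 mm above the deck, z along the hole.
- washer: Flat round steel washer, 48 mm outside diameter, 25 mm hole, 6 mm thick, lying on the same deck beside the nut, about 80 mm from it along the tray's x; origin at the centre of its underside. To be left alone.
- lid (a joint): Plywood lid of the trough. Hinge line along tray x at y = 106.5, z = 22 mm. 0 = shut, flat over the trough; grows as it opens (rad); starts open past upright, 1.65 to 1.9, leaning to +y. 250 mm along x, 75 mm hinge to free edge, 5 mm thick, plain edge. Hinge friction keeps it open; pushed from outside toward -y, it falls shut by itself in about 2 s once below 1.0.

How it is judged (in metres and radians):
On the way:
1. the hex nut is down in the trough while the lid is still open (y of hex_nut in the frame of tray between 0.045 and 0.095 m and x of hex_nut in the frame of tray between -0.12 and 0.12 m and z of hex_nut in the frame of tray below 0.015 m and value of joint lid above 1.2 rad), for 0.2 s.
At the end, for the whole second after the job is handed in: The hex nut lies at rest inside the trough, wholly below the lid; the lid is shut (joint under 0.08 rad, at rest); the washer is within 20 mm of where it started (y of hex_nut in the frame of tray between 0.045 and 0.095 m and x of hex_nut in the frame of tray between -0.12 and 0.12 m and z of hex_nut in the frame of tray below 0.015 m and value of joint lid below 0.08 rad and velocity of joint lid above -0.1 rad/s and linear speed of hex_nut below 0.02 m/s and distance of washer from where it was at the start of the episode below 0.02 m); the robot touches nothing.
It fails at once if the hex nut is lifted more than about 15 mm off the deck (z of hex_nut in the frame of tray above 0.036 m).
It also fails if it takes over 43 s, if anything falls off the work surface, if the arm or the gripper's body presses on something with over 40 N, if the wrist force passes 120 N, or if a joint passes its speed limit or range.

ROBOT

A 7-joint arm with a two-finger parallel gripper is mounted at the origin on a cart in front of the work surface, level with it; the furniture and walls round the work are solid. World frame = base frame: x ahead of the robot, y to its left, z up, the work surface at z = 0. Lengths are in m, angles in degrees, forces in N, time in s.
With the tool pointing down it reaches from about 0.35 to 0.775 m from the base axis. Payload 3.1 kg.
Tool frame: the origin (TCP) lies midway between the tips of the shut fingers; the grasp point (between the pads) lies 19 mm behind it; z points along the fingers, y is the line along which they close (so a half turn about z gives the same grasp; the last joint's range is limited). The gripper opens to 85 mm and grips with 20 to 120 N. Pads are 22 mm wide; open, the fingers measure 114 mm over their backs; the gripper's body (76 mm by 85 mm) begins 54 mm behind the grasp point. The pads swing forward as they close: fully open they stand 13 mm farther back than shut.
Start: joints at [-77.905, 17.813, 0.802, 86.603, -0.252, 75.585, -1.558], TCP at [0.138, 0.533, 0.231] pointing down, gripper open.
Joint ranges: [-154.91, 154.91], [-16.99, 109.72], [-72.82, 74.43], [7.12, 147.25], [-82.49, 262.49], [11.32, 116.49], [-174.64, 174.64]. Speed limits (degrees/s): [159.86, 159.86, 180, 180, 180, 180, 180].

INTERFACE

Orientations are given as [roll, pitch, yaw] about the fixed x, y, z axes, in that order (R = Rz(yaw) Ry(pitch) Rx(roll)).
In Python, from cell import r, viewer, monitor, workorder gives the robot as it stands (r), with the cameras (viewer), the readings (monitor) and the job (workorder).
- The arm moves only by the tool drive_effector, called after "Request:" as name(argument=value, ...) on one line, values as JSON. Schema: {"type":"object","properties":{"steps":{"type":"array","items":{"type":"object","properties":{"sx":{"type":"number"},"sy":{"type":"number"},"sz":{"type":"number"},"ax":{"type":"number"},"ay":{"type":"number"},"az":{"type":"number"}},"additionalProperties":false},"minItems":1,"maxItems":12},"finger_gap":{"type":"number"},"force":{"type":"number"},"only":{"type":"string"},"quiet":{"type":"boolean"},"lines":{"type":"string"}},"required":["steps"],"additionalProperties":false}. steps is a list of rows, 1 to 12 of them, each an object with the fields sx, sy, sz (the shift in shares of the most that a row can go, 1 being 62.5 mm), ax, ay, az (a rotation vector in parts of the range, where 1.0 means 180 degrees); a field left out counts as zero; each row shifts and turns the commanded pose from where the row before left it, along the tool's axes as they then stand; what a row does not reach is not made up. A row lasts 1/8 s, in which the tool goes at most 0.0625 m and 10.7 degrees, less where a joint would pass 70% of its speed; a pose out of reach is approached as far as the arm can. finger_gap is the finger opening in m, set as the call begins (left out keeps the last). The fingers move at their own pace and stop on an object; force is the grip in N (left out, the last holds). Time passes only in rows, so rows that do not move let the fingers close. The tool returns the time, the measured TCP pose, the force, the opening and the grip force at its end. only (a regular expression) keeps the lines of the reply that match it, lines (a string "A,B") keeps lines A to B, and quiet returns only ok. Shift and turn numbers lie between -1 and 1, and a call with a number outside is refused. Input that does not fit is refused with a message, and nothing moves.
- monitor.state(): the state, without advancing time (a new reading comes with each control period).
- viewer.grab_frame(name): name is "side" or "top"; returns a dict with "pixels" (420x560x3 uint8, blue, green, red), "K" (3x3 intrinsics, pixels), "eye" and "orientation" of the camera in the world. Camera axes: x right, y down, z forward; pixel columns grow to the right and rows downward; lengths in m; the calibration is good to about 2 mm. A picture is of the moment at which its call begins. There is no depth.
- workorder.close_job(): hands the job in; it is judged then, once.
The state is a dict: "time": time; "joints": joint angles; "joint_vel": joint speeds; "effort": joint torques, N m; "tcp_pos": TCP position; "ee_rot": TCP orientation; "wrist_force": force on the tool from outside, world axes, zero at the start; "moment": the same for the moment, N m; "grip_width": finger opening in m; "finger_force": force on a finger pad.
Only numpy, scipy, OpenCV 4.12 (cv2) and the standard library are available. Lean on these libraries where they do the work, as an engineer would, in place of code of your own. Each camera call takes 0.05 s, during which the arm holds its last target. There are 200 camera calls.

## Working session

There is one attempt and no reset: what is moved stays moved. The work goes in short steps, Python scripts to look and compute and a tool call to move; the robot and the scene stay as the last step left them, time stands still between calls to the robot, and variables do not carry over. Pictures are saved under pics/ and viewed, at most 10 in all, crops included, and the job is handed in when it is done.

```bash
ls; mkdir -p pics
```

Run:
```python
from cell import r, viewer, monitor, workorder
import cv2,numpy as np
s=monitor.state();print(s['time'],s['tcp_pos'],s['ee_rot'],s['grip_width'])
for n in("top","side"):
    f=viewer.grab_frame(n);cv2.imwrite(f'pics/{n}0.png',f['pixels']);print(n,f['K'],f['eye'],f['orientation'])
```

```text
cell.py
pics
0.0 [0.13736437 0.53181573 0.23020684] [-1.79863814e+02  6.21973042e-03  1.65522036e+02] 0.08528191129834338
top [[519.35732145   0.         275.33072409]
 [  0.         519.35732145 210.38323799]
 [  0.           0.           1.        ]] [0.42095002 0.01508855 0.88954334] [-171.36095476    1.02711234  -91.57572459]
side [[490.1535848    0.         278.41996006]
 [  0.         490.1535848  204.8814256 ]
 [  0.           0.           1.        ]] [-0.0990643   0.31727221  0.47330795] [-120.95689255    1.15521366 -116.43831729]
```

View pics/top0.png

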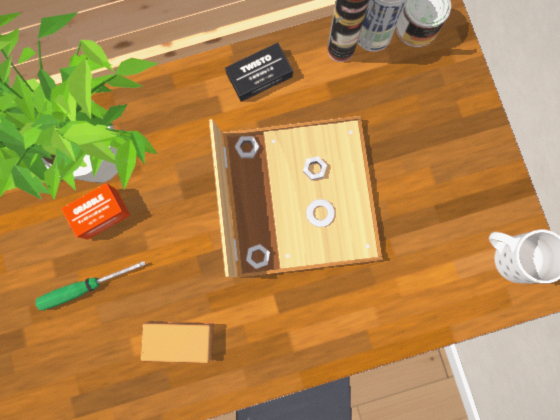

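View pics/side0.png

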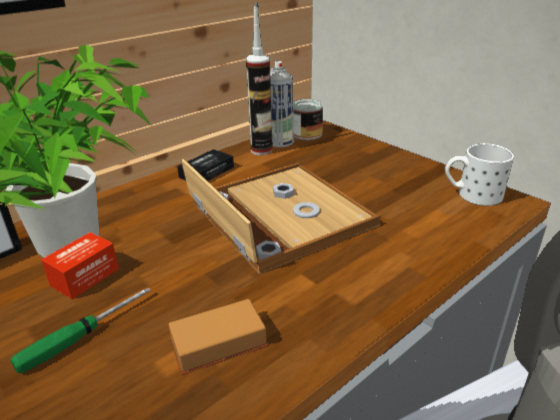

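The top view shows the loose nut at about (315,168), the washer at (320,213) and the trough nuts at (246,147) and (258,256). The open lid is on the left, around columns 212–235, so tray +y points image-left.

Create h.py:
```python
import cv2,numpy as np
from scipy.spatial.transform import Rotation as R
from cell import r, viewer, monitor, workorder
def ray(f,px,z):
    d=R.from_euler('xyz',f['orientation'],degrees=True).apply(np.linalg.inv(f['K'])@[px[0],px[1],1])
    e=np.array(f['eye']);return e+d*(z-e[2])/d[2]
```

Run:
```python
from h import *
f=viewer.grab_frame('top');im=f['pixels'];hsv=cv2.cvtColor(im,cv2.COLOR_BGR2HSV)
pale=((hsv[...,2]>170)&(hsv[...,0]>10)&(hsv[...,0]<30)&(hsv[...,1]>40)&(hsv[...,1]<150)).astype('uint8')
print(hsv[230,345],hsv[200,222],hsv[200,250],hsv[250,380],hsv[168,305],hsv[213,310])
n,l,st,c=cv2.connectedComponentsWithStats(pale)
k=l[235,345];m=(l==k).astype('uint8');print(st[k])
cs=max(cv2.findContours(m,cv2.RETR_EXTERNAL,cv2.CHAIN_APPROX_NONE)[0],key=cv2.contourArea)
q=cv2.boxPoints(cv2.minAreaRect(cs));print(q)
w=np.array([ray(f,p,.014) for p in q]);print(w.round(4))
print(np.linalg.norm(w-np.roll(w,-1,0),axis=1))
grey=((hsv[...,1]<60)&(hsv[...,2]>60)).astype('uint8');grey[:, :232]=0;grey[:,365:]=0;grey[:125]=0;grey[270:]=0
n,l,st,c=cv2.connectedComponentsWithStats(grey)
for i in range(1,n):
    if st[i,4]>60:
        x,y,ww,h,a=st[i];print(st[i],[ray(f,(x+ww/2-.5,y+h/2-.5),z).round(4) for z in(.01,.02,.026)])
```

```text
[ 23  90 246] [ 17 108 174] [ 12 139 108] [ 14 163 210] [120   1 246] [135   2 239]
[  263   120   116   149 12584]
[[261.9529  130.86734]
 [361.21848 118.65002]
 [378.24435 256.9853 ]
 [278.9788  269.2026 ]]
[[ 0.6955  0.0466  0.014 ]
 [ 0.7119 -0.1273  0.014 ]
 [ 0.4702 -0.1432  0.014 ]
 [ 0.4545  0.0237  0.014 ]]
[0.17473341 0.24224044 0.16767984 0.24211808]
[235 136  24  22 325] [array([0.6694, 0.0744, 0.01  ]), array([0.6666, 0.0738, 0.02  ]), array([0.6649, 0.0734, 0.026 ])]
[303 156  24  24 318] [array([ 0.6281, -0.0427,  0.01  ]), array([ 0.6257, -0.0421,  0.02  ]), array([ 0.6243, -0.0417,  0.026 ])]
[306 199  29  28 484] [array([ 0.549 , -0.0491,  0.01  ]), array([ 0.5476, -0.0483,  0.02  ]), array([ 0.5467, -0.0479,  0.026 ])]
[246 244  24  25 321] [array([0.4779, 0.0595, 0.01  ]), array([0.4772, 0.059 , 0.02  ]), array([0.4768, 0.0587, 0.026 ])]
```

Add to h.py:
```python
def tray_fit():
    f=viewer.grab_frame('top');hsv=cv2.cvtColor(f['pixels'],cv2.COLOR_BGR2HSV)
    pale=((hsv[...,2]>170)&(hsv[...,0]>17)&(hsv[...,0]<30)&(hsv[...,1]>40)&(hsv[...,1]<130)).astype('uint8')
    pale=cv2.morphologyEx(pale,cv2.MORPH_OPEN,np.ones((5,5)))
    l=cv2.connectedComponents(pale)[1];m=(l==l[240,345]).astype('uint8')
    cs=max(cv2.findContours(m,cv2.RETR_EXTERNAL,cv2.CHAIN_APPROX_NONE)[0],key=cv2.contourArea)[:,0]
    w=np.array([ray(f,p,.014)[:2] for p in cs])
    return cv2.minAreaRect((w*1000).astype('float32'))
```

Run:
```python
from h import *
(c,s,a)=tray_fit();print(c,s,a)
th=np.radians(a if s[0]>s[1] else a-90)
X=np.array([np.cos(th),np.sin(th)]);Y=np.array([-X[1],X[0]])
T=np.array(c)-(-47.5)*Y  # deck centre at tray (0,-47.5)
print(np.degrees(th),T)
for n,p in dict(nut=(.6257,-.0421),washer=(.5476,-.0483),n1=(.6677,.074),n2=(.4775,.0593)).items():
    d=np.array(p)*1000-T;print(n,d@X,d@Y)
# lid top edge in both views: pixel of top edge ends
```

```text
(582.8265991210938, -49.11006164550781) (239.3540802001953, 164.47149658203125) 5.285218715667725
5.285218715667725 [578.45119812  -1.81200813]
nut 43.33684715311665 -44.468969478109564
washer -35.00221527934183 -43.44852976731029
n1 95.85268512258384 67.26865517162362
n2 -94.89275009458682 70.15117903312604
```

Tray frame: origin about (0.5785, −0.0018), yaw about 5°. The loose nut is at tray (43, −44) mm and the washer at (−35, −43) mm. I'll push with both fingertips side by side along tray x.

The rows are not in the units I measure in: shifts go in shares of 62.5 mm and turns go in shares of 180 degrees. I convert before sending: -0.0453 m is -0.7248, -0.0349 m is -0.5584.

Request:
drive_effector(steps=[{"sx":-0.7248,"sy":-0.5584},{"sx":-0.7248,"sy":-0.5584},{"sx":-0.7248,"sy":-0.5584},{"sx":-0.7248,"sy":-0.5584},{"sx":-0.7248,"sy":-0.5584},{"sx":-0.7248,"sy":-0.5584},{"sx":-0.7248,"sy":-0.5584},{"sx":-0.7248,"sy":-0.5584},{"sx":-0.7248,"sy":-0.5584},{"sx":-0.7248,"sy":-0.5584},{"sx":-0.7248,"sy":-0.5584},{"sx":-0.7248,"sy":-0.5584}], finger_gap=0.02, force=20)

```text
time: 1.7
tcp_pos: [0.5601, -0.01, 0.2312]
ee_rot: [180.0, -0.0, 165.6]
wrist_force: [0.0, 0.0, -0.0]
grip_width: 0.0202
finger_force: 0.0
```

Request:
drive_effector(steps=[{"sx":-0.7248,"sy":-0.5584},{"sx":-0.7248,"sy":-0.5584},{"az":0.0561},{"az":0.0561},{"az":0.0561},{"az":0.0561},{"az":0.0561},{"az":0.0561},{"az":0.055},{}])

```text
time: 2.95
tcp_pos: [0.6293, -0.0988, 0.2308]
ee_rot: [-179.9, 0.0, 95.1]
wrist_force: [-0.9, -0.2, 0.2]
grip_width: 0.0203
finger_force: 0.0
```

In the tool's units: 0.05 m is 0.8, 0.04 m is 0.64.

Request:
drive_effector(steps=[{"sz":0.8},{"sz":0.8},{"sz":0.8},{"sz":0.64},{"sz":0.224},{"sz":0.144},{},{}])

```text
time: 3.95
tcp_pos: [0.6308, -0.0995, 0.02]
ee_rot: [179.8, 0.0, 95.0]
wrist_force: [-0.6, -0.2, -0.5]
grip_width: 0.02
finger_force: 0.0
```

Run:
```python
from h import *
f=viewer.grab_frame('side');cv2.imwrite('pics/side1.png',cv2.resize(f['pixels'][130:300,160:400],None,fx=3,fy=3))
```

```text
(no output)
```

View pics/side1.png

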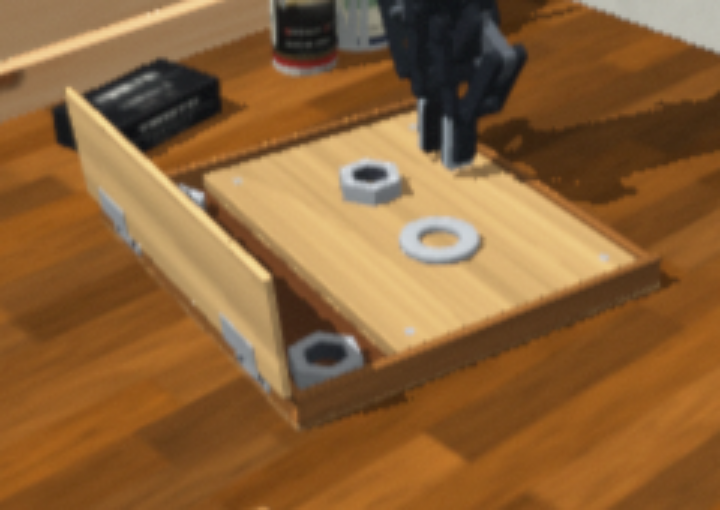

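The crop shows the fingers on the deck behind the nut (tips about (445,160), nut (370,180)), with the washer clear at (440,240). Now I'll lower slightly and push along +x of the tool.

In the tool's units: 0.01 m is 0.16, 0.0025 m is 0.04.

Request:
drive_effector(steps=[{"sz":0.04},{"sx":0.16},{"sx":0.16},{"sx":0.16},{"sx":0.16},{"sx":0.16},{"sx":0.16},{"sx":0.16},{"sx":0.16},{"sx":0.16},{}])

```text
time: 5.38
tcp_pos: [0.6216, -0.0076, 0.0157]
ee_rot: [-180.0, -0.1, 95.1]
wrist_force: [-0.1, 0.1, -0.5]
grip_width: 0.02
finger_force: 0.0
```

Run:
```python
from h import *
a=[viewer.grab_frame(n)['pixels'] for n in('side','top')]
cv2.imwrite('pics/push1.png',np.vstack([cv2.resize(a[0][150:280,180:400],(500,295)),cv2.resize(a[1][110:280,200:400],(353,300)) if 0 else cv2.resize(a[1][120:240,200:403],(500,295))]))
```

```text
(no output)
```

View pics/push1.png

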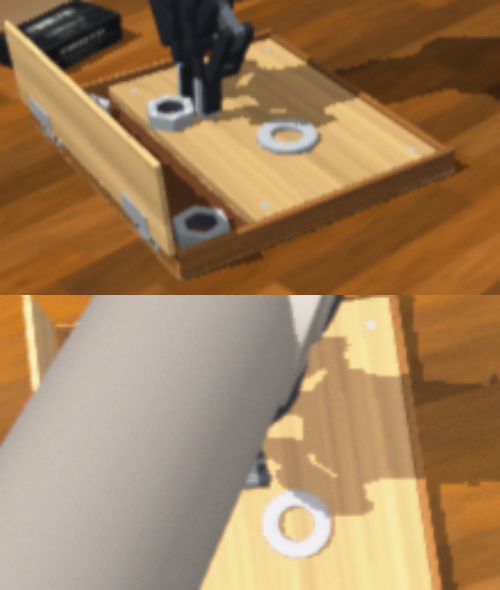

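The nut is at the deck edge (side part, (171,112)), squarely ahead of the fingers, and the washer hasn't moved. I'll keep pushing.

In the tool's units: 0.01 m is 0.16.

Request:
drive_effector(steps=[{"sx":0.16},{"sx":0.16},{"sx":0.16},{"sx":0.16},{},{}])

```text
time: 6.22
tcp_pos: [0.618, 0.0303, 0.0158]
ee_rot: [-180.0, 0.0, 95.0]
wrist_force: [-0.2, -0.2, -0.2]
grip_width: 0.0197
finger_force: 0.0
```

Run:
```python
from h import *
a=[viewer.grab_frame(n)['pixels'] for n in('side','top')]
cv2.imwrite('pics/push2.png',cv2.resize(a[0][150:280,180:400],(660,390)))
```

```text
(no output)
```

View pics/push2.png

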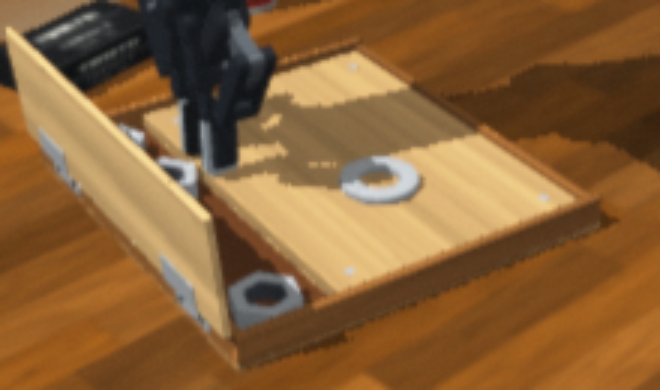

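The nut has dropped into the trough (crop about (180,172)), with the lid still open and the washer in place. I'll back off, go up and over the lid to its outer side, then check the trough from above.

In the tool's units: -0.05 m is -0.8, 0.042 m is 0.672.

Request:
drive_effector(steps=[{"sx":-0.192},{"sz":-0.8},{"sz":-0.8},{"sz":-0.8},{"sz":-0.64},{"sx":0.672,"sy":-0.176},{"sx":0.672,"sy":-0.176},{"sx":0.672,"sy":-0.176},{"sx":0.672,"sy":-0.16},{},{}])

```text
time: 7.7
tcp_pos: [0.562, 0.1801, 0.2059]
ee_rot: [180.0, 0.1, 94.9]
wrist_force: [-0.6, -0.7, 0.4]
grip_width: 0.0199
finger_force: 0.0
```

Run:
```python
from h import *
f=viewer.grab_frame('top');im=f['pixels']
cv2.imwrite('pics/t2.png',cv2.resize(im[100:290,190:400],None,fx=3,fy=3))
hsv=cv2.cvtColor(im,cv2.COLOR_BGR2HSV)
grey=((hsv[...,1]<60)&(hsv[...,2]>60)).astype('uint8');grey[:, :232]=0;grey[:,365:]=0;grey[:125]=0;grey[270:]=0
n,l,st,c=cv2.connectedComponentsWithStats(grey)
th=np.radians(5);T=np.array([.5785,-.0018])
for i in range(1,n):
    if st[i,4]>60:
        x,y,w,h,a=st[i];p=ray(f,(x+w/2-.5,y+h/2-.5),.01)[:2]-T
        print(st[i],p@[np.cos(th),np.sin(th)],p@[-np.sin(th),np.cos(th)])
```

```text
[235 136  24  22 326] 0.09719241953994855 0.06803027428787785
[244 165  24  24 326] 0.04208193798980481 0.05822694753328397
[306 199  29  28 457] -0.03348779208345049 -0.04451403934741298
[246 244  24  25 319] -0.09490489374381317 0.0698153607067294
```

View pics/t2.png

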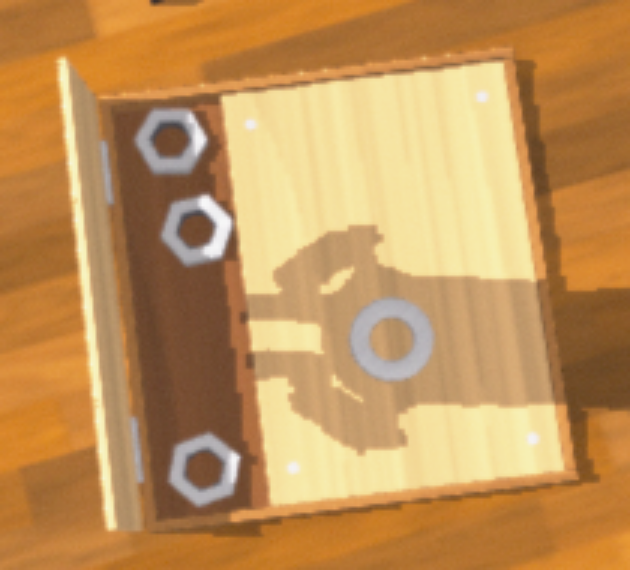

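In the top view the third nut lies in the trough at about tray (42, 58) mm, crop (197,230), close to the deck edge. I'll check in the side view that it lies flat.

Run:
```python
from h import *
a=viewer.grab_frame('side')['pixels']
cv2.imwrite('pics/s3.png',cv2.resize(a[155:265,180:320],None,fx=5,fy=5,interpolation=cv2.INTER_CUBIC))
```

```text
(no output)
```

View pics/s3.png

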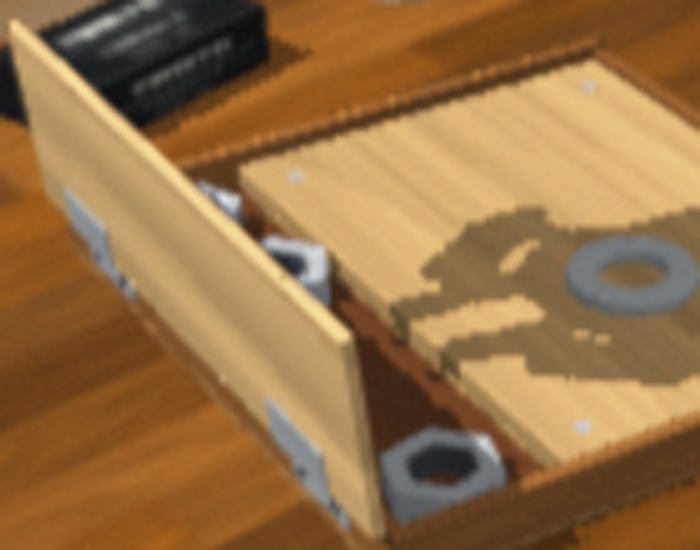

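The nut lies flat, low beside the deck edge (crop (297,270)), and clear of it. Now I'll lower the tool outside the lid and push toward −y.

In the tool's units: 0.05 m is 0.8, 0.036 m is 0.576.

Request:
drive_effector(steps=[{"sz":0.8},{"sz":0.8},{"sz":0.576},{},{"sx":-0.24},{"sx":-0.24},{"sx":-0.16},{"sx":-0.16},{"sx":-0.16}])

```text
time: 8.93
tcp_pos: [0.567, 0.122, 0.0701]
ee_rot: [180.0, -0.0, 95.0]
wrist_force: [-0.1, 0.5, 0.8]
grip_width: 0.0198
finger_force: 0.2
```

Request:
drive_effector(steps=[{"sx":-0.16},{"sx":-0.16},{"sx":-0.16},{"sx":-0.16},{"sx":-0.128}])

```text
time: 9.55
tcp_pos: [0.5711, 0.0733, 0.0698]
ee_rot: [180.0, 0.0, 95.0]
wrist_force: [0.3, -0.0, -0.1]
grip_width: 0.0199
finger_force: 0.0
```

Run:
```python
from h import *
a=viewer.grab_frame('side')['pixels']
cv2.imwrite('pics/s4.png',cv2.resize(a[130:300,160:400],None,fx=2.5,fy=2.5))
```

```text
(no output)
```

View pics/s4.png

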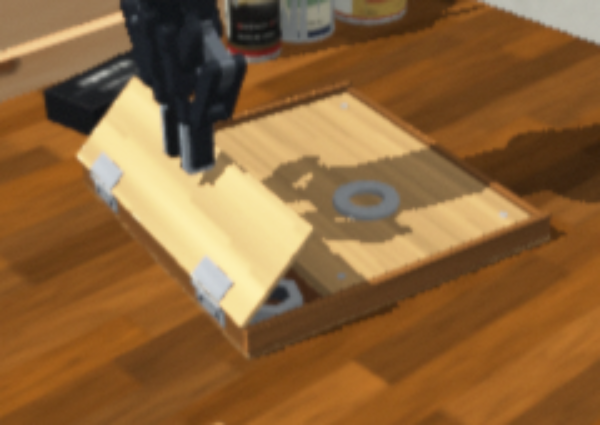

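The lid is falling (angle well under 1; fingers around (195,165) above it). I'll raise the arm, wait and check.

In the tool's units: -0.05 m is -0.8, -0.04 m is -0.64.

Request:
drive_effector(steps=[{"sz":-0.48},{"sz":-0.64},{"sz":-0.8},{},{},{},{},{},{},{},{},{}])

```text
time: 11.1
tcp_pos: [0.571, 0.0745, 0.1898]
ee_rot: [180.0, -0.0, 95.0]
wrist_force: [0.3, -0.8, 0.5]
grip_width: 0.0203
finger_force: 0.0
```

Request:
drive_effector(steps=[{},{},{},{},{},{},{},{},{},{},{},{}])

```text
time: 12.6
tcp_pos: [0.571, 0.0744, 0.1898]
ee_rot: [180.0, 0.0, 95.0]
wrist_force: [0.4, 0.5, -0.6]
grip_width: 0.0202
finger_force: 0.0
```

Run:
```python
from h import *
a=viewer.grab_frame('side')['pixels']
cv2.imwrite('pics/s5.png',cv2.resize(a[130:300,160:400],None,fx=3,fy=3))
```

```text
(no output)
```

View pics/s5.png

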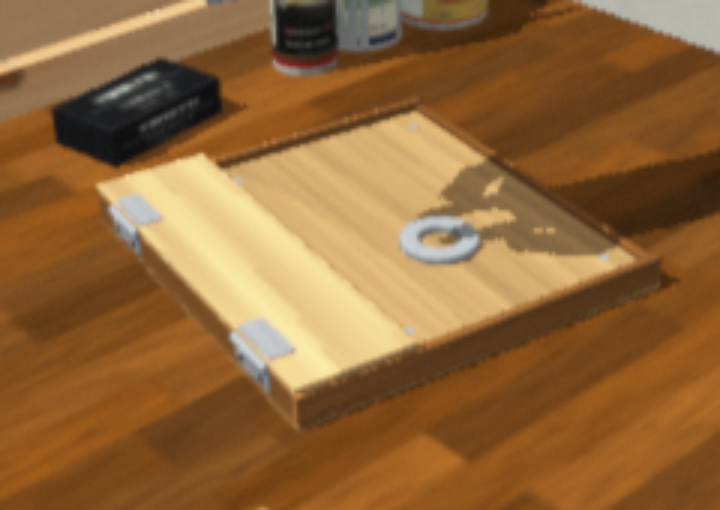

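The lid lies flat on the rim (free edge from (205,155) to (420,345)), and the washer is still at (440,240). Handing in.

```bash
python3 -c "
from cell import r, viewer, monitor, workorder
print(workorder.close_job())"
```

```text
the job is handed in; nothing more can be done
None
```

I swept the third nut into the trough with the lid open, then shut the lid, left the washer where it was, and handed the job in at about 12.7 s; the hand-in returned no verdict.

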